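# Raise the autosampler's counterweighted gate and push the tube rack home

### The job

Load the waiting tube rack into the autosampler's feeder: with the fingertips push the rubber cross handle of the counterweighted gate up past its balance point so that it swings back and stays up by itself, then gently push the rack along its lane under the needle until it is fully home against the end stop. Push only: do not grip the gate or the rack, do not lift the rack, do not ram it into the gate, and leave the gate up and the things round the feeder where they are.

Things in the scene. Friction and masses are not known exactly. Their poses are not given: they have to be found in the camera images.
- feeder: Fixed rack feeder: white lane 500 mm long, floor 8 mm above the worktop, between two aluminium rails (73 mm apart, tops 32 mm above the worktop). Origin at worktop level on the lane's centre line, under the gate's bar. +y: the way racks travel (to the robot's left, within 0.2 rad); +x: away from the robot. Lane from y = -0.26 (open end) to 0.22 (stop plate, 59 mm high); rest fork at x = -0.045, y = 0, 69 mm high.
- gate (a joint): Gate angle (rad). 0: bar level across the lane, in the fork, barring the rack (12 mm bar, 62 mm above the worktop). Grows as the bar's near end rises and swings back to the far side; stop at 2.0, leaning back past upright. Let go below about 1.15 it falls shut; beyond about 1.15 its steel weight carries it on to 2.0, where it stays. 1 to 3 N at the grip lifts it; the pivot is damped.
- gate_grip (a point): Centre of the black rubber cross handle (round, 17 mm thick, 80 mm long, level along the feeder's y) on the cranked-up free end of the gate's bar, on the robot's side of the lane. Lowered: at feeder x = -0.105, y = 0, z = 0.086, with 77 mm of free height under it; worktop in front of it is clear. It moves with the gate, 205 mm from the pivot's axis, and has no stop on the way up.
- gate_pivot (a point): The gate's pivot axis (along the feeder's y) on a post at the far side of the lane, feeder x = 0.100, y = 0, z = 0.086; the fixed post is 101 mm high and 36 mm wide along y. The raised bar stands over the post and leans to the far side.
- rack: The tube rack waiting on the lane before the gate (a like one at the back is no part of the job): 64 mm wide, 192 mm long along its y axis, frame 62 mm high, glass tubes to 105 mm; about 0.25 kg, slides on the lane floor. Origin: centre of its underside, 8 mm above the worktop. Its y axis lies along the feeder's y.
- rack_end (a point): Middle of the rack's outer end face (the end away from the gate), 45 mm above the rack's underside and 96 mm from its centre; solid rack begins up to 4 mm behind it. Push it along the feeder's +y; about 0.25 m to travel.
- rack_home (a point): Where the rack's origin (centre of its underside) lies when it stands fully home against the rubber buffers of the end stop: feeder x = 0, y = 0.120, z = 0.008. The outer end is then just past the gate.
- needle_tip (a point): Point of the sampler's fixed needle, over the lane near the end stop, 145 mm above the worktop; its level arm (bottom 223 mm up) runs from there to a column on the white housing (feeder x = 0.055 to 0.14, y = 0.105 to 0.225, 123 mm high). The tubes pass under the needle.
- beaker: Bystander, to be left alone: glass beaker 57x64x72 mm, on the robot's side of the lane, beside its stop end. Origin at the centre of its underside.
- vial_a: Bystander, to be left alone: capped glass vial, 30 mm across, 56 mm tall, on the robot's side of the lane, beside the waiting rack. Origin at the centre of its underside.
- vial_b: Bystander, to be left alone: capped glass vial, 30 mm across, 56 mm tall, on the robot's side of the lane, beside the waiting rack. Origin at the centre of its underside.
- pen: Bystander, to be left alone: marker pen lying, 119x14x12 mm, beyond the stop end, on the robot's side. Origin at the centre of its underside.
- timer: Bystander, to be left alone: bench timer lying flat, 60x68x18 mm, behind the lane, beside the waiting rack. Origin at the centre of its underside.
- tape: Bystander, to be left alone: roll of label tape lying flat, 68 mm across, 19 mm high, behind the lane, near its open end. Origin at the centre of its underside.
- stopper: Bystander, to be left alone: rubber stopper, 29 mm across, 28 mm tall, behind the lane, between the gate's post and the sampler's housing. Origin at the centre of its underside.

How it is judged:
By the outcome, as a careful person would: the job done as asked, in the order asked, and still so for the second after the job is handed in, with the robot touching nothing.
It also fails if it takes over 61 s, if anything falls off the work surface, if the arm or the gripper's body presses on something with over 40 N, if the wrist force passes 120 N, or if a joint passes its speed limit or range.

### The arm

A 6-joint arm with a two-finger parallel gripper is mounted at the origin on a cart in front of the work surface, level with it; the furniture and walls round the work are solid. World frame = base frame: x ahead of the robot, y to its left, z up, the work surface at z = 0. Lengths are in m, angles in degrees, forces in N, time in s.
With the tool pointing down it reaches from about 0.325 to 0.925 m from the base axis. Payload 3.1 kg.
Tool frame: the origin (TCP) lies midway between the tips of the shut fingers; the grasp point (between the pads) lies 19 mm behind it; x points along the fingers, y is the direction in which the jaws open and shut, and the axes are right-handed (so a half turn about x gives the same grasp; the last joint's range is limited). The gripper opens to 85 mm and grips with 20 to 120 N. Pads are 22 mm wide; open, the fingers measure 114 mm over their backs; the gripper's body (76 mm by 85 mm) begins 54 mm behind the grasp point. The pads swing forward as they close: fully open they stand 13 mm farther back than shut.
Start: joints at [-6.429, 12.427, 92.441, -0, 75.132, -6.429], TCP at [0.625, 0, 0.231] pointing down, gripper open.
Joint ranges: [-157.48, 157.48], [-44.54, 120.13], [17.64, 146.25], [-64.5, 244.5], [7.68, 150.69], [-147.95, 147.95]. Speed limits (degrees/s): [159.86, 159.86, 180, 180, 180, 180].

### API

Orientations are given as a 3x3 rotation matrix whose columns are the frame's x, y, z axes.
In Python, from workcell import arm gives the robot as it stands.
- The arm moves only by the tool servo_tool, never from a script. Its argument "deltas" is a list of rows, each a list of 5 numbers: the gripper command: -1 is shut, 1 is fully open, values between are in proportion, then the shift along the world's x, y, z in m, then the turn about the world's z in degrees. In form: [[claw, dx, dy, dz, roll], ...]. A call has 1 to 12 rows; each row shifts and turns the pose as measured when the row begins; what a row does not reach is not made up. A row lasts 1/8 s, in which the tool goes at most 62.5 mm and 10.7 degrees, less where a joint would pass 70% of its speed; a pose out of reach is approached as far as the arm can. A call with a gripper value outside its range is refused whole. The fingers move at their own pace and stop on an object; "newtons" is the grip in N (left out, the last holds). Time passes only in rows, so rows that do not move let the fingers close. It gives the time, the measured TCP pose, the force and the opening at its end, in the units of the state.
- arm.read_state(): the state, without advancing time (a new reading comes with each control period).
- arm.snapshot(name): name is "scene" or "side" or "wrist"; returns the picture (480x640x3 uint8, red, green, blue); there is no depth.
- arm.camera_params(name): a dict with "fovy" (degrees; the focal length in pixels is half the picture's height over the tangent of half this angle, whatever the lens; pixels are square), "cx", "cy" (the principal point, pixels), "xyz" and "rotation" of the camera in the world. Camera axes: x right, y down, z forward; pixel columns grow to the right and rows downward; lengths in m; the calibration is good to about 2 mm. A picture is of the moment at which its call begins: read the wrist's pose just before it. camera_params takes no time and is no camera call; for the wrist camera it gives the pose at the moment of the call.
- arm.finish_job(): hands the job in, once; it reports no verdict.
The state is a dict: "t": time; "joint_pos": joint angles; "qvel": joint speeds; "joint_torque": joint torques, N m; "tool_pos": TCP position; "orientation": TCP orientation; "force": force on the tool from outside, world axes, zero at the start; "moment": the same for the moment, N m; "grip_width": opening from 0.0 (shut) to 1.0 (fully open).
Only numpy, scipy, OpenCV 4.12 (cv2) and the standard library are available. Lean on these libraries where they do the work, as an engineer would, in place of code of your own. Each camera call takes 0.05 s, during which the arm holds its last target.

## Working session

There is one attempt and no reset: what is moved stays moved. The work goes in short steps, Python scripts to look and compute and a tool call to move; the robot and the scene stay as the last step left them, time stands still between calls to the robot, and variables do not carry over. Pictures are saved under pics/ and viewed, and the job is handed in when it is done.

Besides the shell and the picture viewer there is one more tool, called after "Call:" by a JSON object that holds its "method" and its "body". servo_tool: Moves the arm, as the interface text tells. Its arguments: {"type":"object","properties":{"deltas":{"type":"array"},"newtons":{"type":"number"}},"required":["deltas"]}

```bash
mkdir -p pics && python3 - <<'E'
from workcell import arm
import cv2
s=arm.read_state();print(s)
for n in("scene","side","wrist"):
    p=arm.camera_params(n);print(n,p)
    cv2.imwrite(f"pics/{n}0.png",arm.snapshot(n)[:,:,::-1])
E
```

```text
{'t': 0.0, 'joint_pos': array([-6.42746905e+00,  1.24783251e+01,  9.25311446e+01, -1.45182318e-03,
        7.51325730e+01, -6.42896646e+00]), 'qvel': array([-0.06071228, -0.05755143, -0.03714478,  0.14655141,  0.01889042,
        0.00162115]), 'joint_torque': array([-2.90135131e-04, -3.96841800e+01, -3.03850436e+01, -2.80225659e-04,
        9.87685227e-03,  9.68610237e-06]), 'tool_pos': array([6.24157584e-01, 1.21764374e-04, 2.29927022e-01]), 'orientation': array([[-2.46626678e-03,  9.99996958e-01,  3.23543334e-05],
       [ 2.53187766e-04,  3.29788613e-05, -9.99999967e-01],
       [-9.99996927e-01, -2.46625850e-03, -2.53268330e-04]]), 'force': array([0.06526414, 0.70309418, 0.55295968]), 'moment': array([-0.01043144, -0.03709699,  0.02652368]), 'grip_width': 0.9982060881569002}
scene {'fovy': 50.908782641862814, 'cx': 324.04501020545433, 'cy': 238.15847271760558, 'xyz': array([0.13017839, 0.67946544, 0.93252778]), 'rotation': array([[-0.6940619 , -0.55140863,  0.4628462 ],
       [-0.71988971,  0.53701124, -0.43974734],
       [-0.00607313, -0.63841009, -0.76967244]])}
side {'fovy': 54.64416017469227, 'cx': 326.27628149024287, 'cy': 232.9800630813527, 'xyz': array([ 0.41706387, -0.62117642,  0.46024973]), 'rotation': array([[ 0.96663448, -0.11381518,  0.22948614],
       [-0.25515434, -0.34850977,  0.90190753],
       [-0.0226726 , -0.9303693 , -0.365922  ]])}
wrist {'fovy': 62.22101246221474, 'cx': 323.61707063813293, 'cy': 237.2468668713439, 'xyz': array([0.62388892, 0.08086613, 0.37248854]), 'rotation': array([[ 0.99999823,  0.00153095, -0.00108985],
       [ 0.00111265, -0.94970001, -0.31315914],
       [-0.00151446,  0.31315738, -0.94970004]])}
```

View pics/scene0.png

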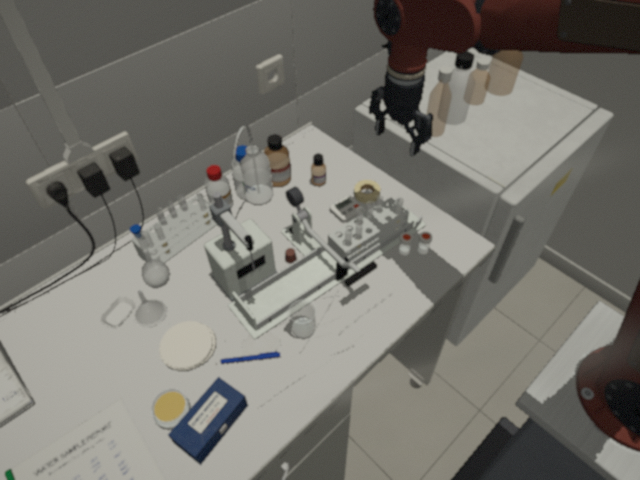

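View pics/side0.png

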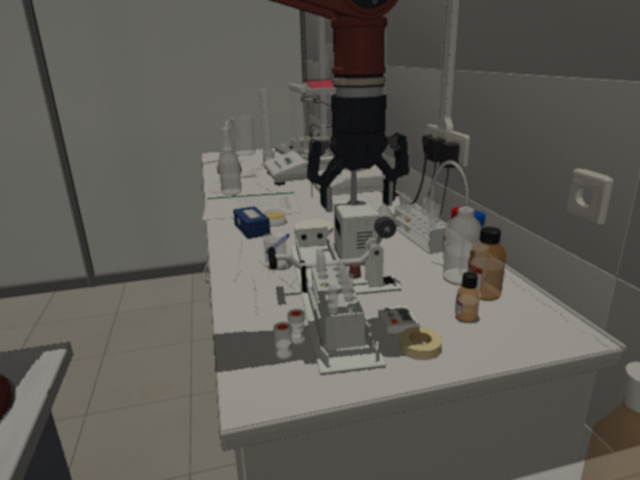

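View pics/wrist0.png

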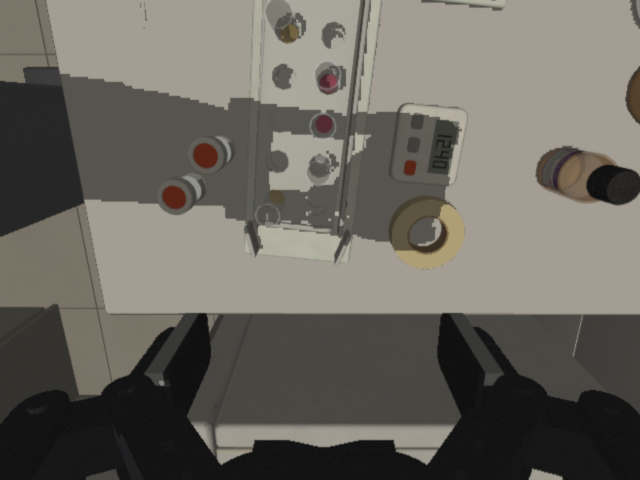

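```bash
cat > h.py <<'E'
import numpy as np,cv2
def ray(p,u,v):
    f=240/np.tan(np.radians(p['fovy']/2))
    d=p['rotation']@np.array([(u-p['cx'])/f,(v-p['cy'])/f,1.]);return p['xyz'],d/np.linalg.norm(d)
def plane(p,u,v,z):
    o,d=ray(p,u,v);return o+d*(z-o[2])/d[2]
def tri(p,a,q,b):
    o,d=ray(p,*a);o2,e=ray(q,*b)
    s=np.linalg.lstsq(np.c_[d,-e],o2-o,rcond=None)[0]
    x,y=o+d*s[0],o2+e*s[1];return (x+y)/2,np.linalg.norm(x-y)
def proj(p,X):
    f=240/np.tan(np.radians(p['fovy']/2))
    c=p['rotation'].T@(np.array(X)-p['xyz']);return c[:2]/c[2]*f+[p['cx'],p['cy']]
E
python3 - <<'E'
import cv2
from h import *
from workcell import arm
a=cv2.imread('pics/scene0.png')[170:350,200:440];cv2.imwrite('pics/sc_z.png',cv2.resize(a,None,fx=3.3,fy=3.3,interpolation=2))
a=cv2.imread('pics/side0.png')[200:380,220:460];cv2.imwrite('pics/si_z.png',cv2.resize(a,None,fx=3.3,fy=3.3,interpolation=2))
w=arm.camera_params('wrist');s=arm.camera_params('scene');d=arm.camera_params('side')
for u,v in((245,253),(350,262)):print(plane(w,u,v,.008).round(3))
print(tri(s,(342,272),d,(272,258)))
E
```

```text
[ 0.547 -0.056  0.008]
[ 0.65  -0.065  0.008]
(array([0.5337898 , 0.23164284, 0.0807793 ]), np.float64(0.030167045717541037))
```

View pics/sc_z.png

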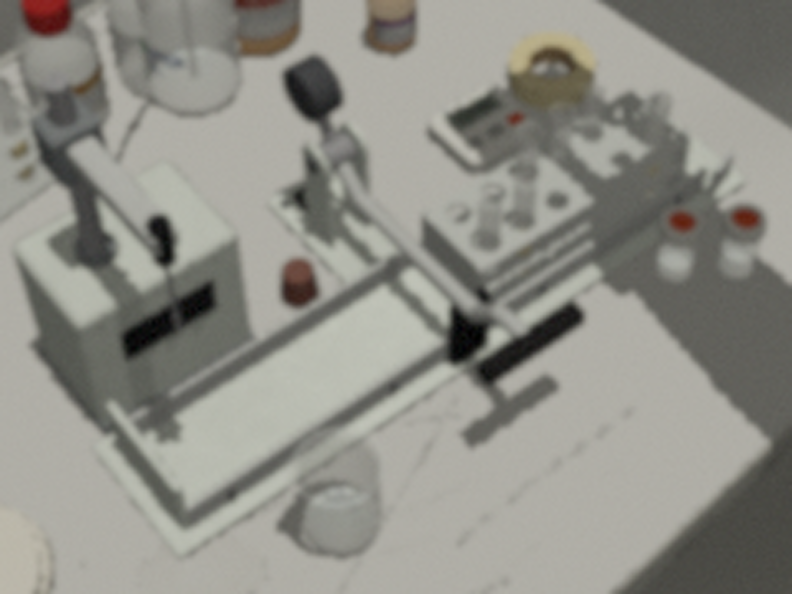

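View pics/si_z.png

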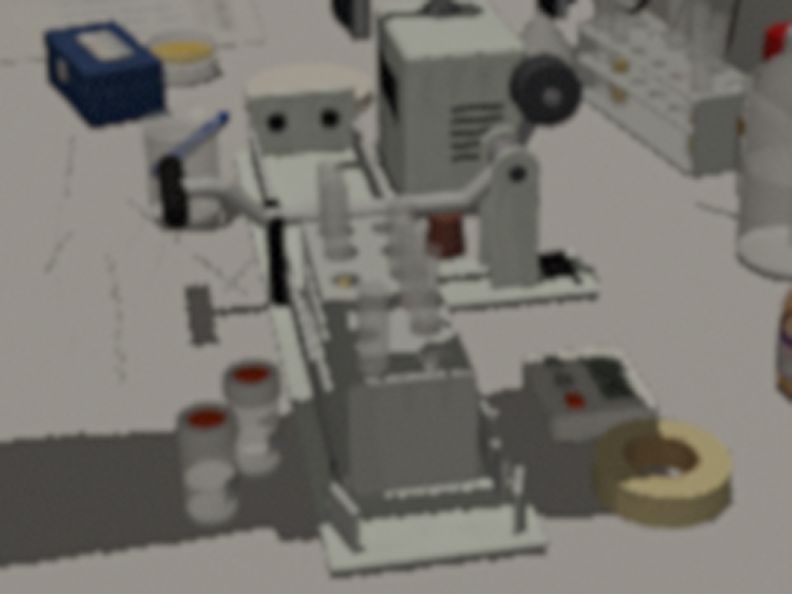

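Call:
{"method": "servo_tool", "body": {"deltas": [[-1,-0.008,0.02,0.02,10],[-1,-0.008,0.02,0.02,10],[-1,-0.008,0.02,0.02,10],[-1,-0.008,0.02,0.02,10],[-1,-0.008,0.02,0.02,10],[-1,-0.008,0.02,0.02,10],[-1,-0.008,0.02,0.02,10],[-1,-0.008,0.02,0.02,10],[-1,-0.008,0.02,0.01,6],[-1,0,0,0,0]]}}

```text
t: 1.4
tool_pos: [0.5461, 0.1849, 0.3992]
orientation: [[-0.004, 0.022, 1.0], [-0.012, 1.0, -0.022], [-1.0, -0.012, -0.004]]
force: [0.2, -0.1, -0.6]
grip_width: 0.002
```

```bash
python3 - <<'E'
from workcell import arm
import cv2,pickle
s=arm.read_state();print(s['t'],s['tool_pos'],s['orientation'],s['joint_pos'])
p=arm.camera_params('wrist');print(p)
pickle.dump(p,open('w1.pkl','wb'))
cv2.imwrite("pics/wrist1.png",arm.snapshot('wrist')[:,:,::-1])
E
```

```text
1.4 [0.54611078 0.18485459 0.39923956] [[-0.00419802  0.02181496  0.99975321]
 [-0.01204226  0.99968842 -0.02186411]
 [-0.99991868 -0.01213108 -0.00393401]] [ 12.05914721   1.94518898  86.36456306  -0.6249133   92.06952058
 -76.7098893 ]
{'fovy': 62.22101246221474, 'cx': 323.61707063813293, 'cy': 237.2468668713439, 'xyz': array([0.46553381, 0.18861349, 0.54191882]), 'rotation': array([[ 0.0206835 ,  0.95049034,  0.31006499],
       [ 0.99971334, -0.01592138, -0.0178816 ],
       [-0.01205963,  0.31034596, -0.95054719]])}
```

View pics/wrist1.png

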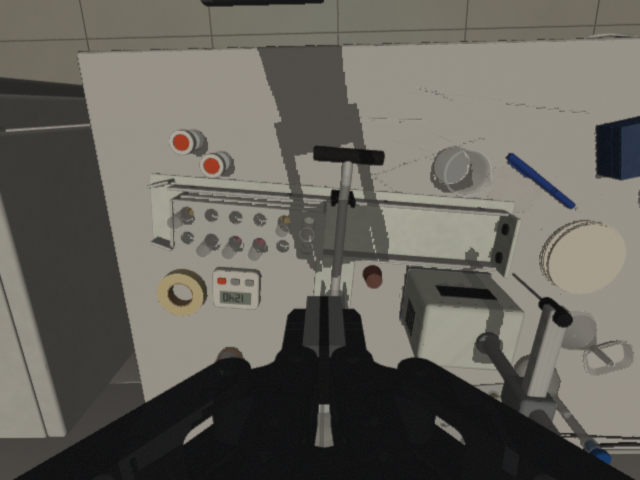

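```bash
python3 - <<'E'
import pickle
from h import *
im=cv2.imread('pics/wrist1.png');p=pickle.load(open('w1.pkl','rb'))
g=cv2.cvtColor(im,cv2.COLOR_BGR2GRAY)
m=(g<40).astype(np.uint8);n,l,st,c=cv2.connectedComponentsWithStats(m)
for i in range(1,n):
    if st[i,4]>60: print(st[i],c[i].round(1))
for u,v in((313,154),(384,157.5),(348.5,156)):print('handle',plane(p,u,v,.086).round(4))
cv2.imwrite('pics/z1.png',cv2.resize(im[130:290,130:350],None,fx=3.6,fy=3.6,interpolation=2))
cv2.imwrite('pics/z2.png',cv2.resize(im[130:290,330:550],None,fx=3.6,fy=3.6,interpolation=2))
E
```

```text
[203   0 120   6 540] [256.7   1.9]
[13 84 27 10 89] [26.4 89.8]
[ 596  117   44   62 1397] [610.7 147.2]
[314 146  70  19 932] [347.8 155. ]
[507 154  41  37  91] [523.7 171. ]
[331 190   8  16  98] [334.3 197.3]
[348 192   7  15  73] [351.2 199.8]
[501 224   8  11  70] [504.9 228.9]
[495 252   8  11  71] [498.3 257.1]
[364 266  17  13 118] [371.  271.1]
[436 286  61  14 525] [465.3 292.1]
[   14   296   621   184 51573] [325.1 424.5]
[405 299  10  37 201] [409.7 316.7]
[539 298  33  29 395] [557.  312.1]
[600 443  40   3  67] [618.  443.9]
handle [0.5152 0.1701 0.086 ]
handle [0.5206 0.2502 0.086 ]
handle [0.5182 0.2101 0.086 ]
```

View pics/z1.png

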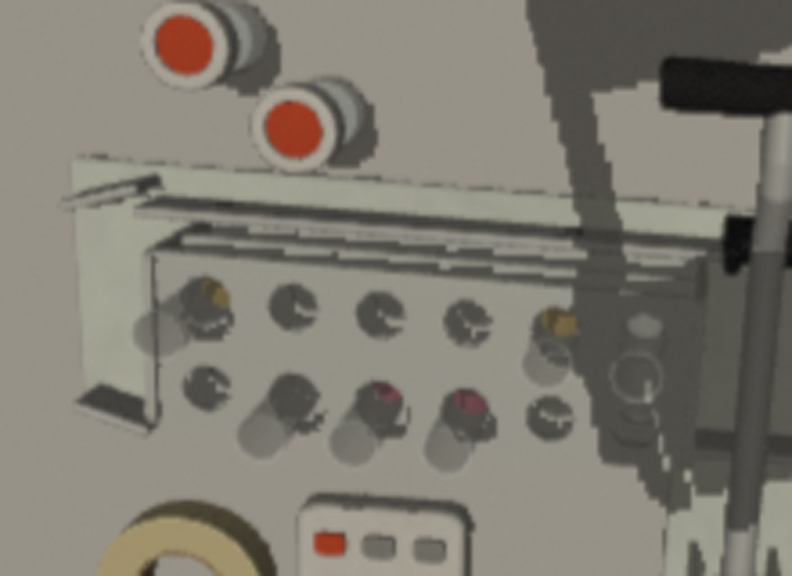

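View pics/z2.png

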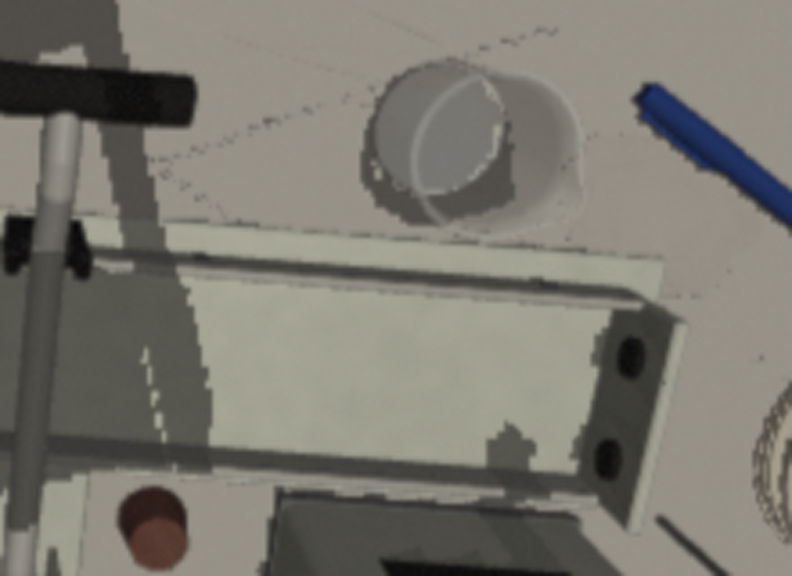

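```bash
python3 - <<'E'
import pickle
from h import *
p=pickle.load(open('w1.pkl','rb'))
a=plane(p,150,173.6,.003);b=plane(p,513.9,201.7,.003);print(a,b,np.linalg.norm(b-a))
y=(b-a)[:2];y/=np.linalg.norm(y);x=np.array([y[1],-y[0]]);yaw=np.degrees(np.arctan2(-y[0],y[1]));print('yaw',yaw,y,x)
h=plane(p,348.3,155.6,.086)[:2];O=h+.105*x;print('O',O)
F=lambda X:((X[:2]-O)@x,(X[:2]-O)@y)
for n,u,v,z in(('nearR',513.9,201.7,.003),('nearL',150,173.6,.003),('rackN',172,199,.07),('rackF',173.3,248,.07),('forkL',331,197,.069),('forkR',354,199,.069),('buf',504.9,228.9,.045),('buf',498.3,257.1,.045),('stoptopN',520,219,.059),('stoptopF',505.5,276,.059),('vialA',183,142,.056),('vialB',212,166,.056),('stopper',373,269,.028)):print(n,np.round(F(plane(p,u,v,z)),4))
print('needle? ',F(plane(p,545,299,.223)),F(plane(p,513,275,.145)))
print('pivot',O+.1*x,'rack end',O-.226*y,'final',O+.024*y)
E
```

```text
[ 0.54619501 -0.056092    0.003     ] [0.59423315 0.44156071 0.003     ] 0.4999658761939368
yaw -5.513646002857636 [0.09608282 0.99537334] [ 0.99537334 -0.09608282]
O [0.62224645 0.19983167]
nearR [-0.0511  0.2379]
nearL [-0.0511 -0.262 ]
rackN [-0.035  -0.2078]
rackF [ 0.0286 -0.2089]
forkL [-0.0523 -0.0152]
forkR [-0.052   0.0128]
buf [-0.0227  0.2138]
buf [0.0166 0.2135]
stoptopN [-0.0407  0.223 ]
stoptopF [0.0371 0.2217]
vialA [-0.1025 -0.197 ]
vialB [-0.0765 -0.1626]
stopper [0.0538 0.0524]
needle?  (np.float64(-0.00914976394076909), np.float64(0.17681646344777968)) (np.float64(0.0011333079475223488), np.float64(0.18532387487579524))
pivot [0.72178378 0.19022338] rack end [ 0.60053173 -0.02512271] final [0.62455244 0.22372063]
```

Call:
{"method": "servo_tool", "body": {"deltas": [[-1,-0.03,0.005,0,-4],[-1,-0.03,0.005,-0.03,0],[-1,-0.03,0.005,-0.05,0],[-1,-0.01,0.005,-0.05,0],[-1,0,0.005,-0.05,0],[-1,0,0.003,-0.05,0],[-1,0,0,-0.05,0],[-1,0,0,-0.04,0],[-1,0,0,0,0]]}}

```text
t: 2.58
tool_pos: [0.4399, 0.2015, 0.0617]
orientation: [[-0.014, 0.12, 0.993], [-0.021, 0.993, -0.12], [-1.0, -0.022, -0.011]]
force: [-0.5, 1.1, 0.1]
grip_width: -0.001
```

Call:
{"method": "servo_tool", "body": {"deltas": [[-1,0.022,0.005,0.003,1],[-1,0.022,0.005,0,0],[-1,0,0,0,0]]}}

```text
t: 2.95
tool_pos: [0.4872, 0.2103, 0.0681]
orientation: [[-0.011, 0.107, 0.994], [-0.021, 0.994, -0.107], [-1.0, -0.022, -0.008]]
force: [-0.6, -0.3, -0.1]
grip_width: -0.003
```

```bash
python3 - <<'E'
from workcell import arm
import cv2,numpy as np
s=arm.read_state();print(s['t'],s['tool_pos'],s['force'])
a=arm.snapshot('wrist')[:,:,::-1];b=arm.snapshot('side')[:,:,::-1]
b=cv2.resize(b[150:330,200:440],(640,480))
cv2.imwrite("pics/c1.png",cv2.resize(np.hstack([a,b]),None,fx=.62,fy=.62,interpolation=3))
E
```

```text
2.95 [0.487239   0.21026888 0.06814588] [-0.63368484 -0.32290871 -0.08889328]
```

View pics/c1.png

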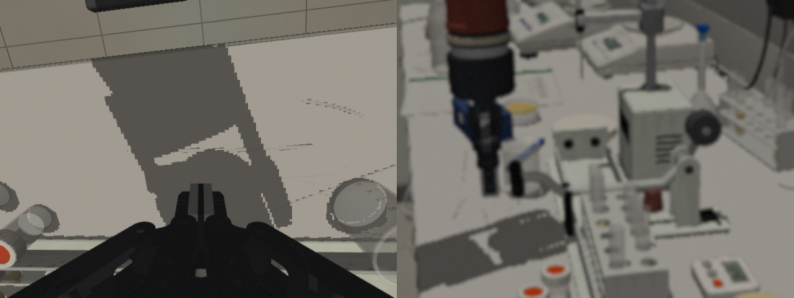

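Call:
{"method": "servo_tool", "body": {"deltas": [[-1,0.006,0,0,0],[-1,0.005,0,0,0]]}}

```text
t: 3.3
tool_pos: [0.4952, 0.2096, 0.0679]
orientation: [[-0.014, 0.106, 0.994], [-0.022, 0.994, -0.106], [-1.0, -0.023, -0.011]]
force: [-0.2, 0.0, -0.1]
grip_width: 0.001
```

Call:
{"method": "servo_tool", "body": {"deltas": [[-1,0.004,0,0,0]]}}

```text
t: 3.42
tool_pos: [0.4981, 0.2096, 0.0678]
orientation: [[-0.017, 0.106, 0.994], [-0.022, 0.994, -0.107], [-1.0, -0.024, -0.014]]
force: [-6.4, 1.4, 4.0]
grip_width: 0.001
```

Call:
{"method": "servo_tool", "body": {"deltas": [[-1,0.004,0,0,0]]}}

```text
t: 3.55
tool_pos: [0.498, 0.2096, 0.0672]
orientation: [[-0.027, 0.107, 0.994], [-0.023, 0.994, -0.108], [-0.999, -0.025, -0.025]]
force: [-12.4, 1.5, 8.6]
grip_width: -0.001
```

Call:
{"method": "servo_tool", "body": {"deltas": [[-1,0.003,0,0,0]]}}

```text
t: 3.68
tool_pos: [0.4977, 0.2097, 0.0666]
orientation: [[-0.035, 0.107, 0.994], [-0.023, 0.994, -0.108], [-0.999, -0.027, -0.033]]
force: [-6.8, 0.3, 4.7]
grip_width: -0.005
```

Call:
{"method": "servo_tool", "body": {"deltas": [[-1,0.004,0,0.006,0],[-1,0.004,0,0.01,0]]}}

```text
t: 3.92
tool_pos: [0.4977, 0.2095, 0.0789]
orientation: [[-0.054, 0.107, 0.993], [-0.025, 0.994, -0.108], [-0.998, -0.03, -0.051]]
force: [-4.9, 0.7, -1.5]
grip_width: 0.001
```

Call:
{"method": "servo_tool", "body": {"deltas": [[-1,0.004,0,0.012,0],[-1,0.004,0,0.012,0]]}}

```text
t: 4.18
tool_pos: [0.4996, 0.2093, 0.1005]
orientation: [[-0.069, 0.106, 0.992], [-0.026, 0.994, -0.108], [-0.997, -0.034, -0.065]]
force: [-4.4, 0.5, -0.9]
grip_width: -0.002
```

```bash
python3 - <<'E'
from workcell import arm
import cv2,numpy as np
s=arm.read_state();print(s['t'],s['tool_pos'],s['force'])
b=arm.snapshot('side')[:,:,::-1]
cv2.imwrite("pics/c2.png",cv2.resize(b[150:330,200:440],(640,480)))
E
```

```text
4.175 [0.49962538 0.2093101  0.10050779] [-4.43905115  0.50634694 -0.94293369]
```

View pics/c2.png

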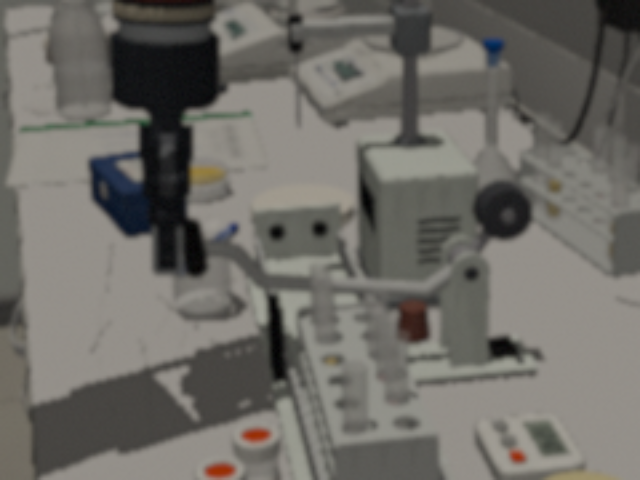

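Call:
{"method": "servo_tool", "body": {"deltas": [[-1,0.007,-0.0003,0.016,0],[-1,0.008,-0.0004,0.016,0],[-1,0.009,-0.0005,0.015,0],[-1,0.01,-0.0006,0.015,0]]}}

```text
t: 4.72
tool_pos: [0.5155, 0.2073, 0.1597]
orientation: [[-0.116, 0.104, 0.988], [-0.03, 0.994, -0.109], [-0.993, -0.043, -0.112]]
force: [-8.8, 0.1, 3.0]
grip_width: -0.001
```

Call:
{"method": "servo_tool", "body": {"deltas": [[-1,0.01,-0.0008,0.0145,0],[-1,0.011,-0.0009,0.014,0],[-1,0.012,-0.001,0.013,0],[-1,0.013,-0.001,0.0125,0]]}}

```text
t: 5.22
tool_pos: [0.5511, 0.2037, 0.2164]
orientation: [[-0.145, 0.102, 0.984], [-0.033, 0.994, -0.108], [-0.989, -0.048, -0.14]]
force: [-5.9, -1.3, 4.8]
grip_width: 0.003
```

```bash
python3 - <<'E'
from workcell import arm
import cv2,numpy as np
s=arm.read_state();print(s['t'],s['tool_pos'],s['force'])
b=arm.snapshot('side')[:,:,::-1]
cv2.imwrite("pics/c3.png",cv2.resize(b[110:320,200:480],(640,480)))
E
```

```text
5.225 [0.55110007 0.20370086 0.2164071 ] [-5.90248603 -1.26440529  4.76201779]
```

View pics/c3.png

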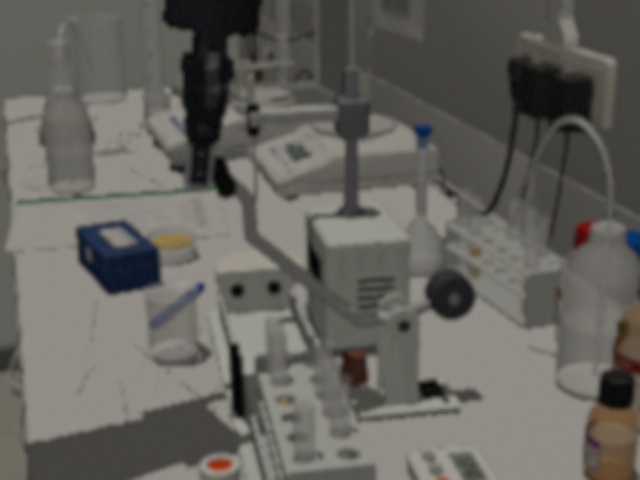

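Call:
{"method": "servo_tool", "body": {"deltas": [[-1,0.014,-0.001,0.008,0],[-1,0.014,-0.001,0.008,0],[-1,0.015,-0.001,0.007,0],[-1,0.015,-0.001,0.007,0]]}}

```text
t: 5.78
tool_pos: [0.6095, 0.1998, 0.2564]
orientation: [[-0.147, 0.101, 0.984], [-0.033, 0.994, -0.107], [-0.989, -0.049, -0.143]]
force: [-0.6, 0.7, -0.3]
grip_width: 0.0
```

Call:
{"method": "servo_tool", "body": {"deltas": [[-1,0.016,-0.0015,0.004,0],[-1,0.016,-0.0015,0.003,0],[-1,0.016,-0.0015,0.002,0]]}}

```text
t: 6.15
tool_pos: [0.6621, 0.1947, 0.2688]
orientation: [[-0.139, 0.101, 0.985], [-0.034, 0.994, -0.107], [-0.99, -0.048, -0.134]]
force: [-0.3, -0.1, 0.2]
grip_width: -0.002
```

```bash
python3 - <<'E'
from workcell import arm
import cv2,numpy as np
s=arm.read_state();print(s['t'],s['tool_pos'],s['force'])
b=arm.snapshot('side')[:,:,::-1]
cv2.imwrite("pics/c4.png",cv2.resize(b[110:320,200:480],(640,480)))
E
```

```text
6.15 [0.6621324  0.19474426 0.26883853] [-0.3343412  -0.12367925  0.16479167]
```

View pics/c4.png

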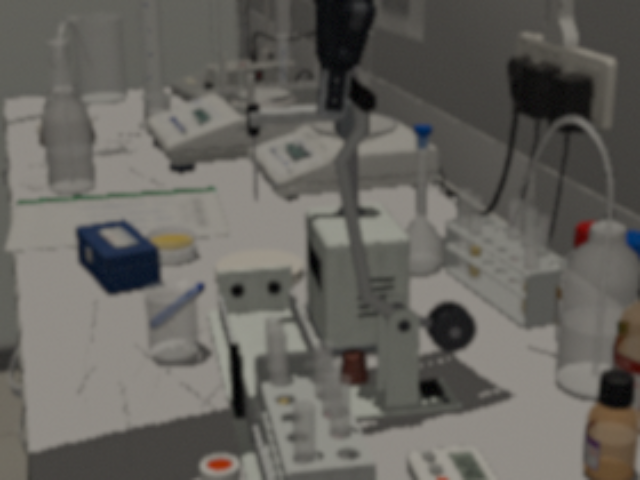

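Call:
{"method": "servo_tool", "body": {"deltas": [[-1,-0.03,0.0,0.01,0],[-1,-0.03,-0.02,0.01,0],[-1,-0.004,-0.04,0,0],[-1,0,-0.05,0,0],[-1,0,-0.05,0,0],[-1,0,-0.05,0,0],[-1,0,-0.04,0,0],[-1,0,0,0,0]]}}

```text
t: 7.2
tool_pos: [0.6008, -0.064, 0.2923]
orientation: [[-0.121, 0.101, 0.987], [-0.038, 0.994, -0.107], [-0.992, -0.051, -0.117]]
force: [-0.5, 0.4, -0.8]
grip_width: 0.002
```

```bash
python3 - <<'E'
from workcell import arm
import cv2,numpy as np,pickle
s=arm.read_state();print(s['t'],s['tool_pos'],s['orientation'],s['force'])
pickle.dump(arm.camera_params('wrist'),open('w2.pkl','wb'))
a=arm.snapshot('wrist')[:,:,::-1];b=arm.snapshot('side')[:,:,::-1]
cv2.imwrite("pics/w2.png",a);cv2.imwrite("pics/s2.png",b)
E
```

```text
7.2 [ 0.60083197 -0.06404671  0.29233421] [[-0.12141838  0.10131681  0.98741708]
 [-0.03813885  0.99356624 -0.10663753]
 [-0.99186844 -0.05060671 -0.11677309]] [-0.52347843  0.39611039 -0.79250683]
```

View pics/w2.png

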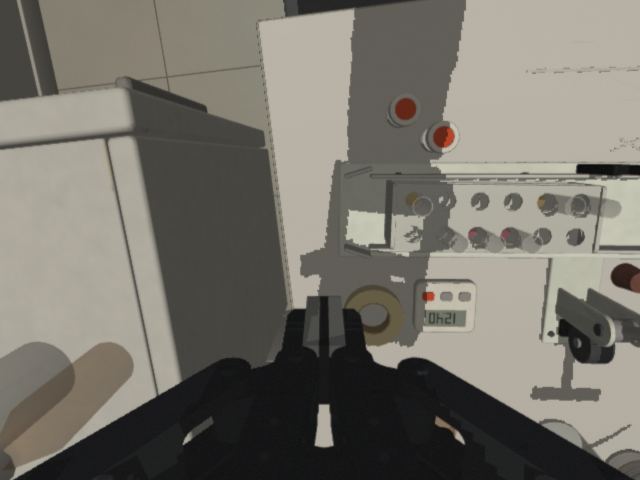

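View pics/s2.png

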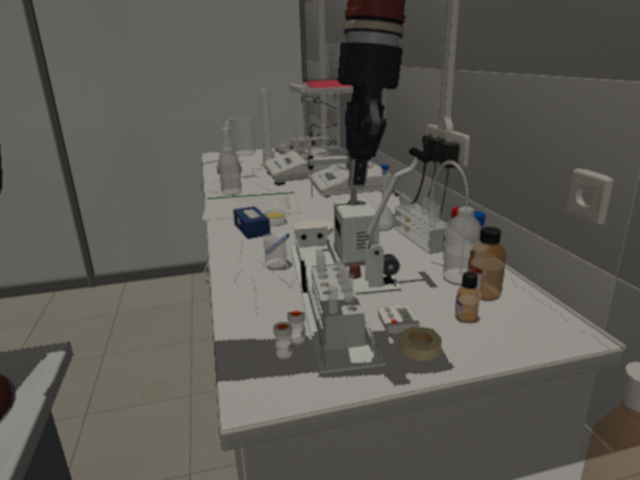

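```bash
python3 - <<'E'
import pickle
from h import *
p=pickle.load(open('w2.pkl','rb'))
y=np.array([.0961,.9954]);x=np.array([.9954,-.0961]);O=np.array([.620,.199])
for n,u,v,z in(('N',392,182,.07),('F',392,251,.07),('inner end N',600,184,.07),('bottom',388,246,.01),('laneN',343,162,.003),('laneF',337,255,.003)):
    P=plane(p,u,v,z);print(n,P.round(4),((P[:2]-O)@x).round(4),((P[:2]-O)@y).round(4))
im=cv2.imread('pics/w2.png');cv2.imwrite('pics/w2z.png',cv2.resize(im[150:270,320:480],None,fx=5,fy=5,interpolation=2))
E
```

```text
N [ 0.5661 -0.0079  0.07  ] -0.0337 -0.2111
F [ 0.6316 -0.0123  0.07  ] 0.0318 -0.2092
inner end N [0.586  0.1772 0.07  ] -0.0317 -0.0249
bottom [ 0.6406 -0.0102  0.01  ] 0.0406 -0.2063
laneN [ 0.5446 -0.0515  0.003 ] -0.051 -0.2566
laneF [ 0.6476 -0.0678  0.003 ] 0.0531 -0.2629
```

View pics/w2z.png

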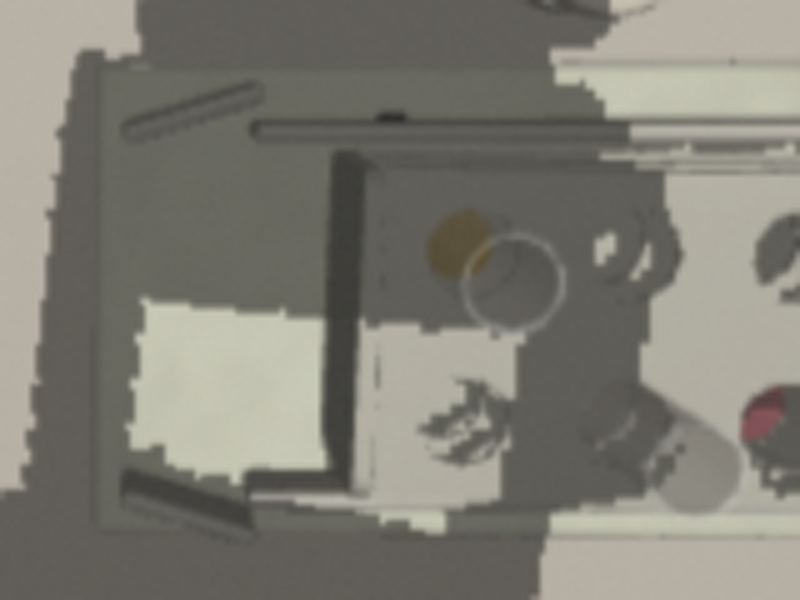

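Call:
{"method": "servo_tool", "body": {"deltas": [[-1,-0.004,0,-0.04,0],[-1,-0.003,0,-0.05,0],[-1,0,0,-0.05,0],[-1,0,0,-0.04,0],[-1,0,0,-0.03,0],[-1,0,0,-0.015,0],[-1,0,0,0,0]]}}

```text
t: 8.18
tool_pos: [0.596, -0.0501, 0.0648]
orientation: [[-0.111, 0.086, 0.99], [-0.037, 0.995, -0.09], [-0.993, -0.047, -0.107]]
force: [1.1, 0.6, 0.9]
grip_width: 0.002
```

Call:
{"method": "servo_tool", "body": {"deltas": [[-1,0,0,-0.011,0],[-1,0,0,0,0]]}}

```text
t: 8.43
tool_pos: [0.5982, -0.0497, 0.0559]
orientation: [[-0.106, 0.085, 0.991], [-0.038, 0.995, -0.089], [-0.994, -0.047, -0.102]]
force: [-0.2, -0.2, 0.4]
grip_width: -0.004
```

```bash
python3 - <<'E'
from workcell import arm
import cv2,numpy as np
s=arm.read_state();print(s['t'],s['tool_pos'],s['force'])
b=arm.snapshot('side')[:,:,::-1];a=arm.snapshot('scene')[:,:,::-1]
b=cv2.resize(b[230:380,240:440],(640,480));a=cv2.resize(a[130:280,270:470],(640,480))
cv2.imwrite("pics/c5.png",cv2.resize(np.hstack([b,a]),None,fx=.62,fy=.62))
E
```

```text
8.425 [ 0.59819716 -0.04972327  0.05585665] [-0.15001487 -0.16246346  0.37416373]
```

View pics/c5.png

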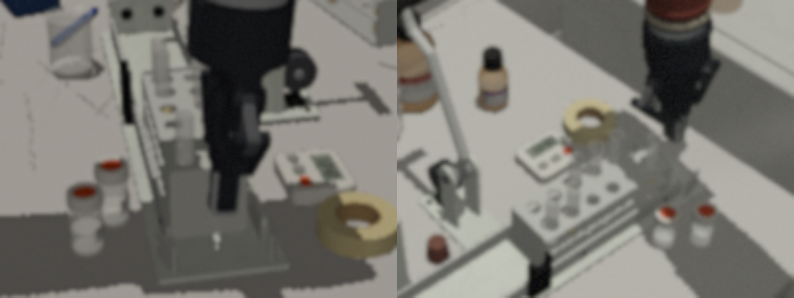

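Call:
{"method": "servo_tool", "body": {"deltas": [[-1,0.001,0.012,0,0],[-1,0.001,0.007,0,0],[-1,0.0005,0.005,0,0],[-1,0.0005,0.005,0,0]]}}

```text
t: 9.02
tool_pos: [0.6041, -0.0197, 0.0591]
orientation: [[-0.1, 0.086, 0.991], [-0.039, 0.995, -0.09], [-0.994, -0.048, -0.096]]
force: [0.0, -2.0, -0.4]
grip_width: 0.001
```

Call:
{"method": "servo_tool", "body": {"deltas": [[-1,-0.002,0.006,-0.003,0],[-1,-0.001,0.006,-0.002,0],[-1,0,0.006,-0.001,0],[-1,0,0.006,-0.001,0],[-1,0,0.006,-0.001,0]]}}

```text
t: 9.65
tool_pos: [0.6015, 0.0111, 0.0512]
orientation: [[-0.099, 0.086, 0.991], [-0.041, 0.995, -0.09], [-0.994, -0.05, -0.095]]
force: [-1.2, -1.2, 1.4]
grip_width: -0.001
```

Call:
{"method": "servo_tool", "body": {"deltas": [[-1,0.001,0.007,0.002,0],[-1,0.001,0.007,0.001,0],[-1,0.0005,0.007,0,0],[-1,0.0005,0.007,0,0],[-1,0.0005,0.007,0,0],[-1,0.0005,0.007,0,0]]}}

```text
t: 10.4
tool_pos: [0.6053, 0.0566, 0.0537]
orientation: [[-0.099, 0.086, 0.991], [-0.041, 0.995, -0.09], [-0.994, -0.049, -0.096]]
force: [0.2, -1.3, -0.4]
grip_width: 0.003
```

```bash
python3 - <<'E'
from workcell import arm
import cv2,numpy as np
s=arm.read_state();print(s['t'],s['tool_pos'],s['force'])
b=arm.snapshot('side')[:,:,::-1];a=arm.snapshot('scene')[:,:,::-1]
b=cv2.resize(b[200:350,240:440],(640,480));a=cv2.resize(a[150:300,240:440],(640,480))
cv2.imwrite("pics/c6.png",cv2.resize(np.hstack([b,a]),None,fx=.62,fy=.62))
E
```

```text
10.4 [0.60534139 0.05659695 0.05366803] [ 0.24053985 -1.34733137 -0.42786204]
```

View pics/c6.png

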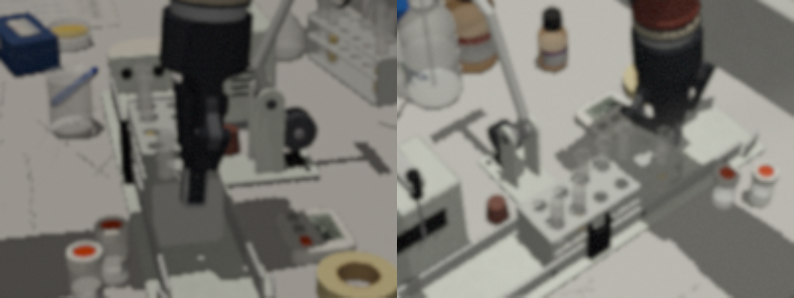

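Call:
{"method": "servo_tool", "body": {"deltas": [[-1,0.001,0.008,0,0],[-1,0.001,0.008,0,0],[-1,0.0007,0.008,0,0],[-1,0.0007,0.008,0,0],[-1,0.0007,0.008,0,0],[-1,0.0007,0.008,0,0],[-1,0.0007,0.008,0,0],[-1,0.0007,0.008,0,0]]}}

```text
t: 11.5
tool_pos: [0.6117, 0.1249, 0.0536]
orientation: [[-0.1, 0.086, 0.991], [-0.04, 0.995, -0.09], [-0.994, -0.049, -0.096]]
force: [0.0, -1.7, -0.9]
grip_width: 0.003
```

Call:
{"method": "servo_tool", "body": {"deltas": [[-1,0.001,0.008,0,0],[-1,0.001,0.008,0,0],[-1,0.0007,0.008,0,0],[-1,0.0007,0.007,0,0],[-1,0.0007,0.007,0,0],[-1,0.0007,0.005,0,0]]}}

```text
t: 12.25
tool_pos: [0.6163, 0.1712, 0.0536]
orientation: [[-0.101, 0.085, 0.991], [-0.041, 0.995, -0.09], [-0.994, -0.049, -0.097]]
force: [0.0, -1.7, 1.0]
grip_width: -0.003
```

```bash
python3 - <<'E'
from workcell import arm
import cv2,numpy as np
s=arm.read_state();print(s['t'],s['tool_pos'],s['force'])
b=arm.snapshot('side')[:,:,::-1];a=arm.snapshot('scene')[:,:,::-1]
b=cv2.resize(b[170:320,240:440],(640,480));a=cv2.resize(a[190:340,200:400],(640,480))
cv2.imwrite("pics/c7.png",cv2.resize(np.hstack([b,a]),None,fx=.62,fy=.62))
E
```

```text
12.25 [0.61633361 0.17119229 0.05359502] [ 0.04965874 -1.74315153  1.04579188]
```

View pics/c7.png

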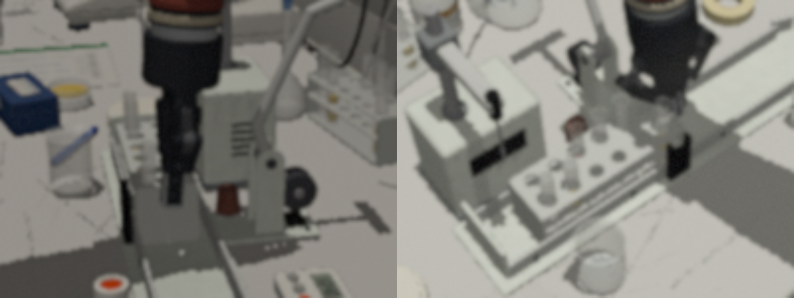

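Call:
{"method": "servo_tool", "body": {"deltas": [[-1,0.0005,0.005,0,0],[-1,0.0005,0.005,0,0],[-1,0.0005,0.004,0,0],[-1,0.0005,0.004,0,0],[-1,0.0004,0.003,0,0],[-1,0.0003,0.003,0,0]]}}

```text
t: 13.1
tool_pos: [0.6191, 0.1963, 0.0535]
orientation: [[-0.102, 0.086, 0.991], [-0.041, 0.995, -0.09], [-0.994, -0.049, -0.098]]
force: [0.2, -1.7, 0.1]
grip_width: 0.0
```

Call:
{"method": "servo_tool", "body": {"deltas": [[-1,0.0003,0.003,0,0],[-1,0.0003,0.003,0,0]]}}

```text
t: 13.35
tool_pos: [0.6198, 0.2027, 0.0535]
orientation: [[-0.102, 0.086, 0.991], [-0.041, 0.995, -0.09], [-0.994, -0.049, -0.098]]
force: [0.4, -0.6, -0.0]
grip_width: 0.001
```

Call:
{"method": "servo_tool", "body": {"deltas": [[-1,0.0003,0.003,0,0],[-1,0.0003,0.002,0,0]]}}

```text
t: 13.6
tool_pos: [0.6203, 0.2081, 0.0535]
orientation: [[-0.102, 0.086, 0.991], [-0.041, 0.995, -0.09], [-0.994, -0.049, -0.098]]
force: [-0.1, -1.5, 0.3]
grip_width: -0.002
```

Call:
{"method": "servo_tool", "body": {"deltas": [[-1,0.0002,0.002,0,0],[-1,0.0002,0.002,0,0]]}}

```text
t: 13.85
tool_pos: [0.6208, 0.2123, 0.0535]
orientation: [[-0.102, 0.086, 0.991], [-0.041, 0.995, -0.09], [-0.994, -0.05, -0.098]]
force: [-0.6, -1.0, 0.4]
grip_width: -0.001
```

Call:
{"method": "servo_tool", "body": {"deltas": [[-1,0.0002,0.002,0,0],[-1,0.0002,0.002,0,0]]}}

```text
t: 14.1
tool_pos: [0.6208, 0.213, 0.0536]
orientation: [[-0.104, 0.084, 0.991], [-0.048, 0.995, -0.089], [-0.993, -0.057, -0.099]]
force: [-0.2, -7.3, 2.7]
grip_width: 0.002
```

```bash
python3 - <<'E'
from workcell import arm
import cv2,numpy as np
s=arm.read_state();print(s['t'],s['tool_pos'],s['force'])
a=arm.snapshot('scene')[:,:,::-1]
cv2.imwrite("pics/c8.png",cv2.resize(a[210:340,210:380],(800,612))[:600])
E
```

```text
14.1 [0.62080537 0.21299179 0.05357953] [-0.1711862  -7.28666774  2.73574967]
```

View pics/c8.png

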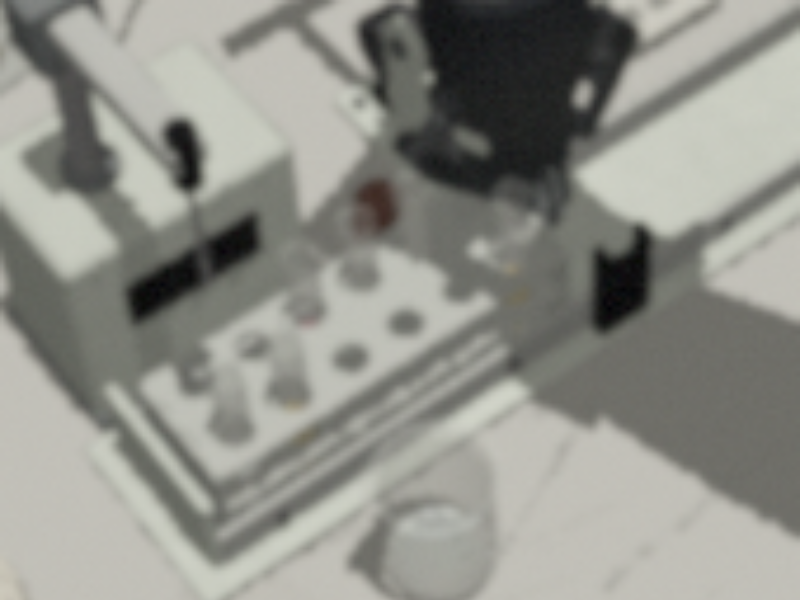

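Call:
{"method": "servo_tool", "body": {"deltas": [[-1,-0.001,-0.01,0,0],[-1,-0.002,-0.02,0,0],[-1,-0.003,-0.03,0,0],[-1,-0.003,-0.03,0.01,0],[-1,-0.03,-0.02,0.045,0],[-1,-0.03,0,0.045,0],[-1,-0.03,0,0.05,0],[-1,-0.02,0.03,0.05,0],[-1,0,0.04,0.05,0],[-1,0,0.04,0.03,0],[-1,0,0,0,0]]}}

```text
t: 15.52
tool_pos: [0.4933, 0.2042, 0.3386]
orientation: [[-0.104, 0.094, 0.99], [-0.039, 0.994, -0.098], [-0.994, -0.048, -0.099]]
force: [-0.6, 0.1, -0.3]
grip_width: 0.002
```

```bash
python3 - <<'E'
from workcell import arm
import cv2,numpy as np,pickle
s=arm.read_state();print(s['t'],s['tool_pos'],s['force'])
pickle.dump(arm.camera_params('wrist'),open('w3.pkl','wb'))
cv2.imwrite("pics/w3.png",arm.snapshot('wrist')[:,:,::-1])
cv2.imwrite("pics/s3.png",arm.snapshot('side')[:,:,::-1])
E
```

```text
15.525 [0.49326238 0.20416875 0.33857831] [-0.62263951  0.14087844 -0.31918576]
```

View pics/w3.png

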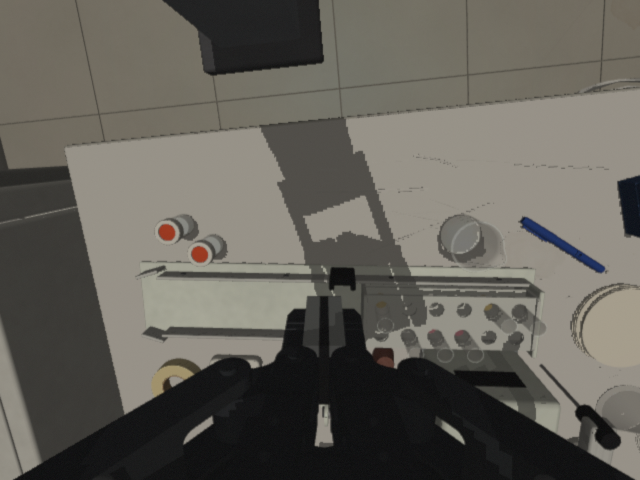

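View pics/s3.png

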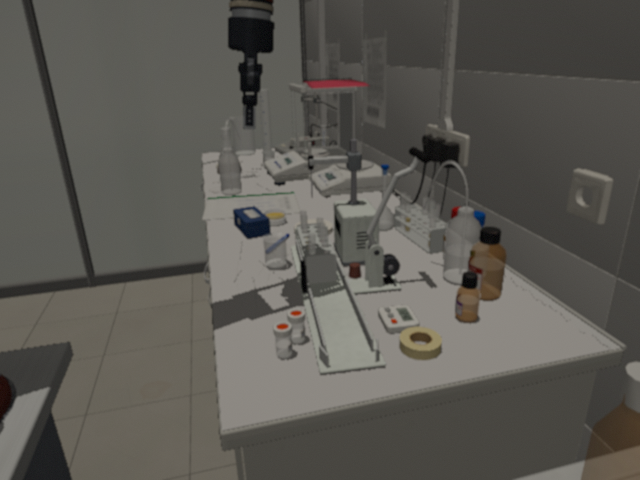

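```bash
python3 - <<'E'
import pickle
from h import *
im=cv2.imread('pics/w3.png');cv2.imwrite('pics/w3z.png',cv2.resize(im[255:385,350:560],None,fx=3.8,fy=3.8,interpolation=2))
E
```

```text
(no output)
```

View pics/w3z.png

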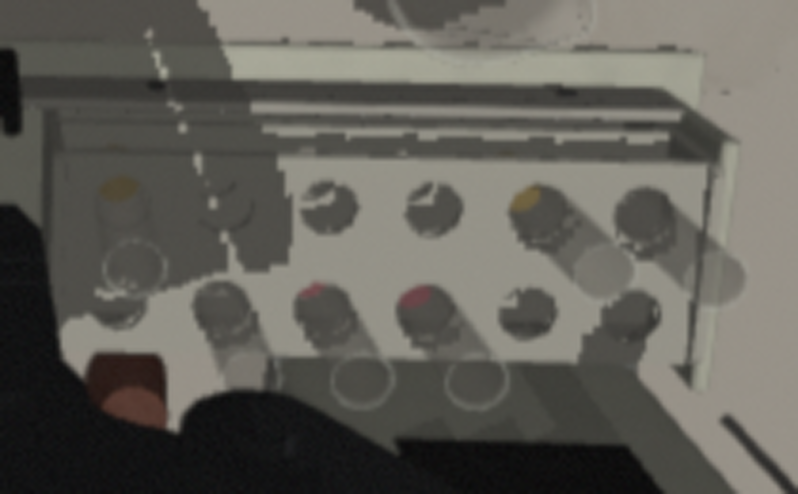

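```bash
python3 - <<'E'
import pickle
from h import *
p=pickle.load(open('w3.pkl','rb'))
y=np.array([.0961,.9954]);x=np.array([.9954,-.0961]);O=np.array([.620,.199])
for n,u,v,z in(('R',712,165,.07),('L',60,152,.07),('R2',694,362,.07),('lipL',57,150,.07),('stop inner',722,165,.059),('base corner',702,55,.003)):
    P=plane(p,350+u/3.8,255+v/3.8,z);print(n,((P[:2]-O)@x).round(4),((P[:2]-O)@y).round(4))
E
```

```text
R -0.0349 0.2133
L -0.0348 0.0275
R2 0.0267 0.2154
lipL -0.0354 0.0266
stop inner -0.0308 0.2218
base corner -0.0475 0.2398
```

Call:
{"method": "servo_tool", "body": {"deltas": [[-1,0,0.05,0,0],[-1,0,0.05,0,0],[-1,0,0.05,0,0],[-1,0,0.05,0,0],[-1,0,0,0,0]]}}

```text
t: 16.25
tool_pos: [0.491, 0.3963, 0.322]
orientation: [[-0.126, 0.107, 0.986], [-0.052, 0.992, -0.114], [-0.991, -0.066, -0.12]]
force: [0.5, -1.0, -0.7]
grip_width: -0.0
```

```bash
python3 - <<'E'
from workcell import arm
from h import *
import pickle
s=arm.read_state();print(s['t'],s['tool_pos'],s['force'])
p=arm.camera_params('wrist');pickle.dump(p,open('w4.pkl','wb'));print(p['xyz'])
a=arm.snapshot('wrist')[:,:,::-1];cv2.imwrite("pics/w4.png",a)
u,v=proj(p,(.64,.41,.06)).astype(int);print(u,v)
c=a[v-60:v+60,u-80:u+80];cv2.imwrite('pics/w4z.png',cv2.resize(c,None,fx=5,fy=5,interpolation=2))
E
```

```text
16.25 [0.49102658 0.39625207 0.32196911] [ 0.51037659 -1.04027889 -0.70921202]
[0.42894446 0.41312721 0.47265776]
365 348
```

View pics/w4z.png

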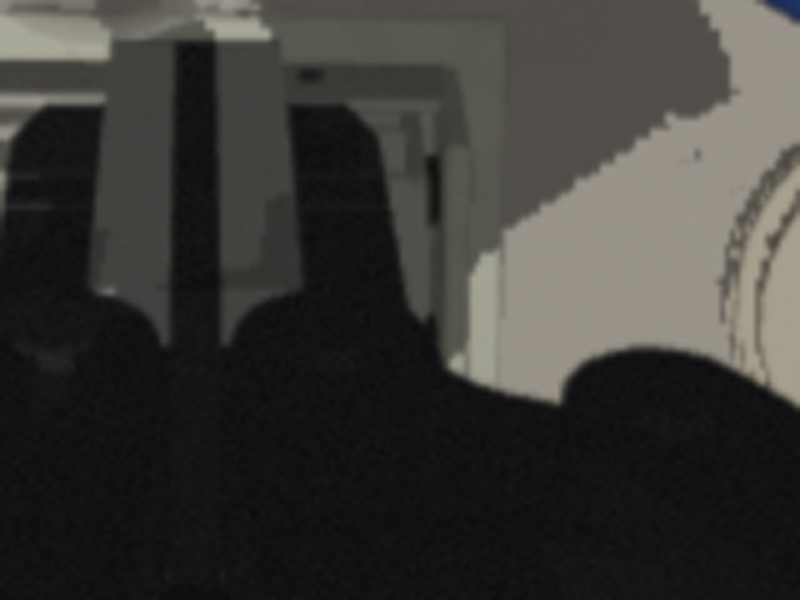

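```bash
python3 - <<'E'
import pickle
from h import *
p=pickle.load(open('w4.pkl','rb'))
y=np.array([.0961,.9954]);x=np.array([.9954,-.0961]);O=np.array([.620,.199])
for n,u,v,z in(('rack',427,190,.07),('buffer/plate',440,190,.045),('plate top inner',441,190,.059),('plate top outer',470,190,.059),('base corner',503,20,.003)):
    P=plane(p,285+u/5,288+v/5,z);print(n,((P[:2]-O)@x).round(4),((P[:2]-O)@y).round(4))
E
```

```text
rack -0.0323 0.2169
buffer/plate -0.0213 0.2213
plate top inner -0.0275 0.2206
plate top outer -0.0276 0.227
base corner -0.0476 0.2386
```

```bash
python3 - <<'E'
from workcell import arm
print(arm.finish_job(),arm.read_state()['t'])
E
```

```text
the job is handed in; nothing more can be done
the job is handed in; nothing more can be done
```

The rack is home against the end stop, the gate stands up by itself, and I handed the job in at about 16.3 s of the 61 s allowed.

**Gate:** I pressed the closed fingertips against the front of the rubber handle and lifted it by friction along its arc. Past the balance point its weight carried it back. The last side picture, taken after the push, shows it still up and leaning back.

**Rack:** I pushed its outer end gently along the lane with about 1–2 N. Against the buffers the force rose to about 7 N and the tool stopped advancing.

**Last checks:**
- **Front end:** the close overhead view puts the rack's front at feeder y = 0.217 (home is 0.216). The gap to the stop plate, about 4 mm, is filled by the buffer.
- **Disagreement:** an earlier, more oblique view put the front at 0.213–0.215 and the outer end at 0.027 (home is 0.024). It also read the rack 4–6 mm too short, so I trusted the closer view.
- **Bystanders:** those visible in the last pictures looked undisturbed by eye. I did not measure their positions afterwards.
- **Tool tilt:** pressing on the gate left the tool tilted about 6–8 degrees for the rest of the job. It caused no contact that I saw, and the arm was clear of everything at hand-in.

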